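Complete the brake pad set in the rack

TASK

The green rack on the workshop bench is one brake pad short of its set. Take the larger of the two brake pads leaning on the sloping rest and stand it upright on its long edge, right down in the empty channel and centred along it like the pads already stored, either face forward. Set it down rather than dropping it, and do not disturb the two stored pads.

Things in the scene. Friction and masses are not known exactly. Their poses are not given: they have to be found in the camera images.
- large_pad: Larger brake pad, 140 long (y), 68 high (z), 18 mm thick (x), 0.4 kg. Origin: middle of its long foot edge, mid thickness; z up the pad. Top 6 mm: only the 6 mm plate at x -9 to -3. Starts leaning 0.4 rad back on a fixed rest, foot 34 mm above the bench behind an 8 mm lip, -x face on two prongs 50 mm high, 68 mm apart; fingers fit between them. Beside it, 170 mm off: a 100 x 52 mm pad.
- empty_channel: Empty one of three parallel U channels, 70 mm apart, on a fixed green rack (which one varies). Origin: centre of its floor surface, 6 mm above the bench; y along the channel, x across, z up. Open ends, 110 mm long, 34 mm wide inside, walls 26 mm above the floor with flared lips up to 30 mm. A pad stands in it on its foot edge unaided.
- stored_pad_a: A pad like the large pad (140 x 68 x 18 mm), loose, standing upright in one of the other two channels; same origin and axes as the large pad.
- stored_pad_b: The second stored pad, the same, in the remaining channel.
There are look-alikes about, which are no part of the job. Leave any pink look-alike of the stored_pad_b alone.

How it is judged:
By the outcome, as a careful person would: the job done as asked, in the order asked, and still so for the second after the job is handed in, with the robot touching nothing.
It also fails if it takes over 38 s, if anything falls off the work surface, if the arm or the gripper's body presses on something with over 40 N, if the wrist force passes 120 N, or if a joint passes its speed limit or range.

ROBOT

A 6-joint arm with a two-finger parallel gripper is mounted at the origin on the work surface. World frame = base frame: x ahead of the robot, y to its left, z up, the work surface at z = 0. Lengths are in m, angles in rad, forces in N, time in s.
With the tool pointing down it reaches from about 0.4 to 0.825 m from the base axis. Payload 7 kg.
Tool frame: the origin (TCP) lies on the centre line of the jaws, within the pads' length; the fingertips stand 22 mm ahead of it and the grasp point (between the pads) lies 3 mm ahead of it (arm.tcp_to_tips is the distance from the TCP to the fingertips, in m); z points along the fingers, y is the line along which they close (so a half turn about z gives the same grasp; the last joint's range is limited). The gripper opens to 88 mm and grips with 3 to 60 N. Pads are 19 mm wide; open, the fingers measure 130 mm over their backs; the gripper's body (78 mm by 193 mm) begins 47 mm behind the grasp point.
Start: joints at [-1.047, 0.359, 0.012, 0, -1.224, -0.288], TCP at [0.158, -0.656, 0.249] pointing down, gripper open.
Joint ranges: [-3.07, 3.07], [-1.43, 2.12], [-1.02, 1.25], [-3.03, 1.67], [-3.05, -0], [-3.03, 3.03]. Speed limits (rad/s): [2.39, 2.39, 3.01, 3.14, 3.14, 3.14].

INTERFACE

Orientations are given as [roll, pitch, yaw] about the fixed x, y, z axes, in that order (R = Rz(yaw) Ry(pitch) Rx(roll)).
In Python, from station import arm gives the robot as it stands.
- The arm moves only by the tool jog_arm, never from a script. Its argument "targets" is a list of rows, each an object of numbers: "dx", "dy", "dz": the shift along the tool's x, y, z in mm; "rx", "ry", "rz": the turn, a rotation vector about the tool's x, y, z in rad; "gripper": the closure, from 0 (fully open) to 1 (shut). In form: [{"dx": .., "dy": .., "dz": .., "rx": .., "ry": .., "rz": .., "gripper": ..}, ...]. A call has exactly 8 rows; each row is the pose to reach, as a shift and turn from the pose commanded when the call began, along the tool's axes at that moment; what a row does not reach only later rows make up. A row lasts 1/12 s, in which the tool goes at most 41.7 mm and 7.16 degrees, less where a joint would pass 70% of its speed; a pose out of reach is approached as far as the arm can. A call with a gripper value outside its range is refused whole. The fingers move at their own pace and stop on an object; "force" is the grip in N (left out, the last holds). Time passes only in rows, so rows that repeat a pose let the fingers close, or fill a call up. It gives the time, the measured TCP pose, the force, the opening and the grip force at its end, in the units of the state.
- arm.get_state(): the state, without advancing time (a new reading comes with each control period).
- arm.grab_frame(name): name is "scene" or "top"; returns a dict with "frame" (384x512x3 uint8, red, green, blue), "z_map" (384x512 float32, m along the optical axis (not along the pixel's ray), 0 where there is no reading), "fx", "fy", "cx", "cy" (pixels), "view" (4x4, takes a point from world to camera coordinates). Camera axes: x right, y down, z forward; pixel columns grow to the right and rows downward; lengths in m; the calibration is good to about 2 mm. A picture is of the moment at which its call begins.
- arm.job_done(): hands the job in; it is judged then, once.
The state is a dict: "t": time; "q": joint angles; "qd": joint speeds; "joint_efforts": joint torques, N m; "eef_pos": TCP position; "ee_rot": TCP orientation; "force": force on the tool from outside, world axes, zero at the start; "moment": the same for the moment, N m; "width": finger opening in m; "gripper_force": force on a finger pad.
Only numpy, scipy, OpenCV 4.12 (cv2) and the standard library are available. Lean on these libraries where they do the work, as an engineer would, in place of code of your own. Each camera call takes 0.05 s, during which the arm holds its last target. There are 200 camera calls.

## Working session

There is one attempt and no reset: what is moved stays moved. The work goes in short steps, Python scripts to look and compute and a tool call to move; the robot and the scene stay as the last step left them, time stands still between calls to the robot, and variables do not carry over. Pictures are saved under pics/ and viewed, at most 10 in all, crops included, and the job is handed in when it is done.

Besides the shell and the picture viewer there is one more tool, called after "Call:" as name(argument=value, ...), one argument or row to a line, values as JSON. jog_arm: Moves the arm, as the interface text tells. Its arguments: {"type":"object","properties":{"targets":{"type":"array","items":{"type":"object","properties":{"dx":{"type":"number"},"dy":{"type":"number"},"dz":{"type":"number"},"rx":{"type":"number"},"ry":{"type":"number"},"rz":{"type":"number"},"gripper":{"type":"number"}}}},"force":{"type":"number"}},"required":["targets"]}

```bash
mkdir -p pics; cat > h.py <<'E'
import numpy as np, cv2
from station import arm
def grab(n):
    f=arm.grab_frame(n); z=f["z_map"]; v,u=np.mgrid[:384,:512]
    P=np.stack([(u-f["cx"])/f["fx"]*z,(v-f["cy"])/f["fy"]*z,z,np.ones_like(z)],-1)
    W=(P@np.linalg.inv(f["view"]).T)[...,:3]; W[z==0]=np.nan
    return f["frame"],W
E
python3 - <<'E'
from h import *
for n in("scene","top"):
    I,W=grab(n); np.savez(f"pics/{n}0.npz",I=I,W=W)
    cv2.imwrite(f"pics/{n}0.png",cv2.resize(I[...,::-1],(768,576)))
s=arm.get_state();print(s)
E
```

```text
{'t': 0.1, 'q': array([-1.04689755e+00,  3.59337768e-01,  1.11754320e-02, -2.63226314e-04,
       -1.22412957e+00, -2.88138231e-01]), 'qd': array([-0.00036556, -0.00165566,  0.00033147,  0.00142172,  0.00065013,
        0.00049887]), 'joint_efforts': array([-1.55753703e-03, -5.84164560e+01,  2.93747234e+01,  7.01548398e+00,
        1.01485665e-02, -5.25106759e-05]), 'eef_pos': array([ 0.15756453, -0.65594538,  0.24772084]), 'ee_rot': array([ 3.14008841e+00, -1.87765712e-04, -2.90592159e+00]), 'force': array([ 1.03962246,  0.71132233, -0.01198545]), 'moment': array([-0.03869361, -0.00201898, -0.01826006]), 'gripper_force': 0.0, 'width': 0.08789422283096017}
```

View pics/scene0.png

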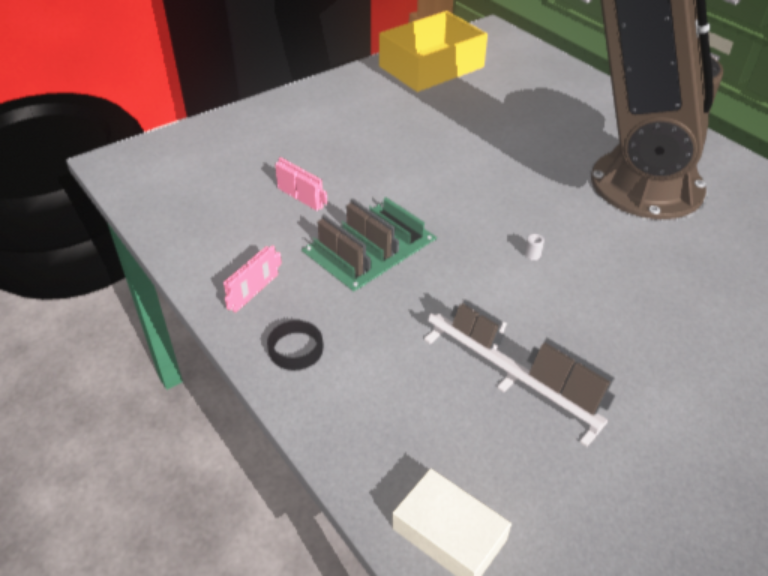

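View pics/top0.png

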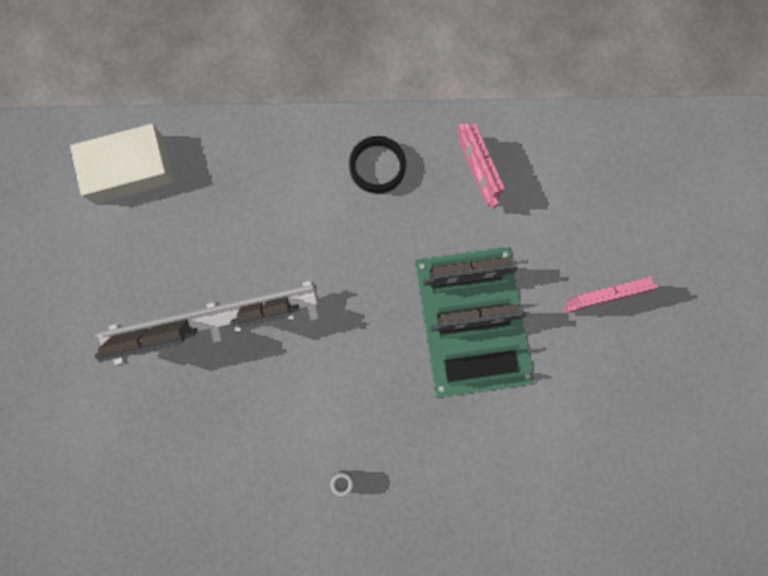

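The top view (768x576) shows the rack at right-centre. Its empty channel is the lowest, at about (482,366), with stored pads in the other two. The large pad is at the left end of the rest, at about (145,338). The pink pads are look-alikes.

```bash
python3 - <<'E'
from h import *
np.set_printoptions(precision=4,suppress=True)
d=np.load("pics/top0.npz");I,W=d["I"],d["W"]
g=lambda u,v:W[int(v/1.5),int(u/1.5)]
for n,p in dict(ch=(482,366),padL=(120,345),padR=(170,335),bench=(300,430),rk1=(421,266),rk2=(505,255),rk3=(441,388),rk4=(528,377)).items(): print(n,g(*p))
def box(u0,u1,v0,v1,m):
    M=np.zeros(I.shape[:2],bool);M[int(v0/1.5):int(v1/1.5),int(u0/1.5):int(u1/1.5)]=1
    return M&m&np.isfinite(W[...,2])
i=I.astype(int);R,G,B=i[...,0],i[...,1],i[...,2]
green=(G>R+20)&(W[...,2]<.03)
P=W[box(400,545,235,410,green)];r=cv2.minAreaRect(P[:,:2].astype(np.float32)*1000);print("rack",r,np.median(P[:,2]))
bl=box(438,525,345,388,(i.sum(-1)<110)&(W[...,2]<.012));P=W[bl];print("floor",cv2.minAreaRect(P[:,:2].astype(np.float32)*1000),np.median(P[:,2]),len(P))
# large pad (dark brown) in both views
S=np.load("pics/scene0.npz")
pm=box(90,195,310,360,(i.sum(-1)<260)&(W[...,2]>.03));Pt=W[pm]
I2,W2=S["I"],S["W"];i2=I2.astype(int)
M=np.zeros(I2.shape[:2],bool);M[int(335/1.5):int(415/1.5),int(525/1.5):int(615/1.5)]=1
ps=M&(i2.sum(-1)<260)&(W2[...,2]>.03);Ps=W2[ps]
for n,P in(("top",Pt),("scene",Ps)):
    print(n,len(P),P.min(0),P.max(0),P.mean(0))
    c=np.median(P,0);q=P
    for _ in range(5):
        c=q.mean(0);u,s,vt=np.linalg.svd(q-c,full_matrices=False);q=P[abs((P-c)@vt[2])<.003]
    t=(q-c)@vt.T;print(len(q),c,vt,t.min(0),t.max(0))
for n,bx in(("a",(425,525,258,288)),("b",(430,528,305,332))):
    P=W[box(*bx,(W[...,2]>.06))];print(n,cv2.minAreaRect(P[:,:2].astype(np.float32)*1000),P[:,2].max())
v0=I2[200:290,330:420];a=I[195:250,50:220]
cv2.imwrite("pics/c.png",np.vstack([cv2.resize(v0,(500,300),interpolation=2),cv2.resize(a,(500,300),interpolation=2)])[...,::-1])
E
```

```text
ch [ 0.5171 -0.1972  0.0051]
padL [0.5548 0.3129 0.0938]
padR [0.5674 0.2457 0.0945]
bench [0.4315 0.0777 0.0034]
rk1 [ 0.6744 -0.1098  0.0068]
rk2 [ 0.6881 -0.2418  0.0064]
rk3 [ 0.4874 -0.1343  0.006 ]
rk4 [ 0.4994 -0.2661  0.0081]
rack ((587.97265625, -188.17398071289062), (215.78024291992188, 151.38157653808594), 6.667494773864746) 0.0051838457930536985
floor ((518.8435668945312, -197.1161651611328), (30.419361114501953, 105.45574951171875), 7.026607990264893) 0.006917206923417907 121
top 910 [0.5367 0.2189 0.032 ] [0.595  0.3542 0.1004] [0.563  0.2828 0.0817]
372 [0.5664 0.2862 0.0754] [[-0.1401  0.9897 -0.0302]
 [-0.5404 -0.0508  0.8399]
 [-0.8297 -0.134  -0.542 ]] [-0.0556 -0.0438 -0.003 ] [0.0585 0.0283 0.003 ]
scene 104 [0.5448 0.2235 0.0413] [0.5866 0.3374 0.0989] [0.5666 0.2713 0.0717]
56 [0.568  0.2591 0.07  ] [[-0.2192  0.935   0.2788]
 [-0.3053 -0.3371  0.8906]
 [ 0.9267  0.1101  0.3594]] [-0.0386 -0.0392 -0.0029] [0.0846 0.022  0.0029]
a ((656.1400756835938, -179.3501739501953), (18.98693084716797, 115.20114135742188), 6.546744346618652) 0.07887852455804756
b ((586.7791748046875, -187.45919799804688), (18.713706970214844, 116.03594207763672), 6.764608383178711) 0.07896574760636954
```

View pics/c.png

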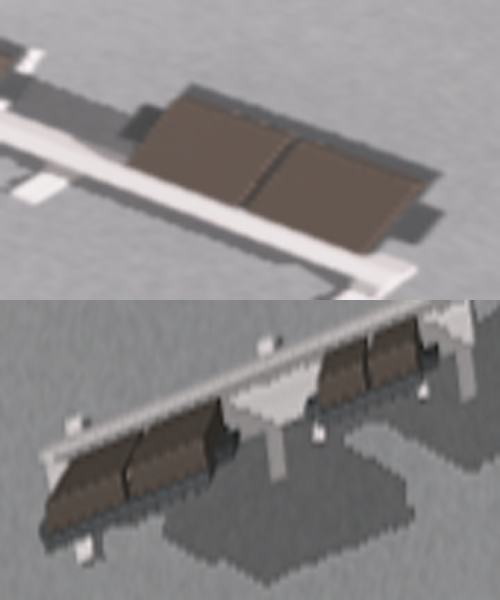

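The crops show the pad's face pointing to +x and up, with its foot at the far lip and its back leaning toward the robot. Next I fit the pad pose and compute the tool targets.

```bash
cat >> h.py <<'E'
from scipy.spatial.transform import Rotation as Ro
def rpy(a): return Ro.from_euler("xyz",a)
def delta(p,r):
    s=arm.get_state();R0=rpy(s["ee_rot"])
    d=R0.inv().apply(np.array(p)-s["eef_pos"])*1000; w=(R0.inv()*r).as_rotvec()
    print("t",round(s["t"],2),"d",d.round(1),"rv",w.round(4)); return d,w
E
python3 - <<'E'
from h import *
from scipy.optimize import least_squares
np.set_printoptions(precision=4,suppress=True)
d=np.load("pics/top0.npz");I,W=d["I"],d["W"]
i=I.astype(int)
# lip yaw: bright pixels along the rest's front
br=(i.min(-1)>135)&(W[...,2]>.02)&(W[...,2]<.06);M=np.zeros_like(br);M[185:240,60:215]=1
P=W[br&M];x,y,a,b=cv2.fitLine(P[:,:2].astype(np.float32),cv2.DIST_HUBER,0,.01,.01).ravel()
print("lip dir",x,y,"yaw",np.arctan2(-x,y) if y>0 else np.arctan2(x,-y),len(P))
M[:]=0;M[207:240,58:132]=1
P=W[M&(i.sum(-1)<260)&(W[...,2]>.03)]
# face plane with lean .4: fit offset & yaw robustly; foot at z=.034
def loc(v,P):
    R=(Ro.from_euler("z",v[2])*Ro.from_euler("y",-.4))
    # foot-edge corner: origin z set so the lower back edge is 34mm? use origin z=.034
    return R.inv().apply(P-[v[0],v[1],.034])
F=P
v=np.array([.58,.28,.14])
for _ in range(6):
    L=loc(v,F);k=(abs(L[:,0]-.009)<.006)&(L[:,2]<.058)&(L[:,2]>.008)
    s=least_squares(lambda q:loc([q[0],v[1],q[1]],F[k])[:,0]-.009,[v[0],v[2]],loss="soft_l1",f_scale=.002)
    v[0],v[2]=s.x
    L=loc(v,F);b=L[(abs(L[:,0]-.009)<.004)]
    v[1]+=0
    print(v,k.sum(),np.std(L[k][:,0]))
print("y body",np.percentile(b[:,1],[0,2,98,100]),"y all",L[:,1].min(),L[:,1].max(),"x",L[:,0].min(),L[:,0].max(),"z",L[:,2].min(),np.percentile(L[:,2],99))
E
```

```text
lip dir 0.17155461 -0.9851746 yaw 0.17240746 821
[0.5802 0.28   0.1904] 301 0.0015496053571728843
[0.5803 0.28   0.1937] 294 0.001118676763812357
[0.5803 0.28   0.1937] 294 0.001118676763812357
[0.5803 0.28   0.1937] 294 0.001118676763812357
[0.5803 0.28   0.1937] 294 0.001118676763812357
[0.5803 0.28   0.1937] 294 0.001118676763812357
y body [-0.0436 -0.0425  0.0643  0.0676] y all -0.05774211554252239 0.08016503434894698 x -0.008908214934109232 0.01030289252381114 z -5.586666566846234e-05 0.0712363895498621
```

Call:
jog_arm(
  targets=[
    {"dz":-10,"rz":-0.12},
    {"dz":-20,"rz":-0.24},
    {"dz":-40,"rz":-0.36},
    {"dz":-50,"rz":-0.48},
    {"dz":-50,"rz":-0.6},
    {"dz":-50,"rz":-0.72},
    {"dz":-50,"rz":-0.84},
    {"dz":-50,"rz":-0.96},
  ],
)

```text
invalid input at $.targets[0]: expected keys dx, dy, dz, rx, ry, rz, gripper
```

Call:
jog_arm(
  targets=[
    {"dx":-15,"dy":12,"dz":-10,"rx":0,"ry":0,"rz":-0.12,"gripper":0},
    {"dx":-42,"dy":35,"dz":-20,"rx":0,"ry":0,"rz":-0.24,"gripper":0},
    {"dx":-72,"dy":60,"dz":-30,"rx":0,"ry":0,"rz":-0.36,"gripper":0},
    {"dx":-102,"dy":85,"dz":-40,"rx":0,"ry":0,"rz":-0.48,"gripper":0},
    {"dx":-132,"dy":110,"dz":-50,"rx":0,"ry":0,"rz":-0.6,"gripper":0},
    {"dx":-162,"dy":135,"dz":-60,"rx":0,"ry":0,"rz":-0.72,"gripper":0},
    {"dx":-192,"dy":160,"dz":-60,"rx":0,"ry":0,"rz":-0.84,"gripper":0},
    {"dx":-222,"dy":185,"dz":-60,"rx":0,"ry":0,"rz":-0.96,"gripper":0},
  ],
)

```text
t: 0.77
eef_pos: [0.3311, -0.423, 0.3091]
ee_rot: [-3.14, -0.0, -1.94]
force: [0.9, -0.4, -0.7]
width: 0.0875
gripper_force: 0.0
```

```bash
cat >> h.py <<'E'
def padR(yaw): 
    R=(Ro.from_euler("z",yaw)*Ro.from_euler("y",-.4)).as_matrix()
    return R,Ro.from_matrix(np.column_stack([-R[:,1],-R[:,0],-R[:,2]]))
def padtarget(h,o=(.5782,.291,.034),yaw=.186):
    R,T=padR(yaw);return np.array(o)+R@[0,0,h],T
down=lambda yaw:rpy([np.pi,0,yaw-np.pi/2])
E
python3 - <<'E'
from h import *
print(arm.get_state()["eef_pos"],arm.get_state()["ee_rot"])
delta([.5,-.15,.33],down(.186)); p,T=padtarget(.150);print(p);delta(p,T)
E
```

```text
[ 0.33112038 -0.42298342  0.30911708] [-3.14044939e+00 -1.16732148e-04 -1.94006573e+00]
t 0.77 d [-315.5  -59.   -20.9] rv [-1.100e-03 -4.000e-04 -5.553e-01]
[0.52079476 0.28019777 0.17215915]
t 0.77 d [-724.3   77.1  136.8] rv [ 0.3885 -0.1115 -0.5477]
```

Call:
jog_arm(
  targets=[
    {"dx":-35,"dy":-7,"dz":-2,"rx":0,"ry":0,"rz":-0.1,"gripper":0},
    {"dx":-75,"dy":-14,"dz":-4,"rx":0,"ry":0,"rz":-0.2,"gripper":0},
    {"dx":-115,"dy":-21,"dz":-6,"rx":0,"ry":0,"rz":-0.3,"gripper":0},
    {"dx":-155,"dy":-28,"dz":-8,"rx":0,"ry":0,"rz":-0.4,"gripper":0},
    {"dx":-195,"dy":-35,"dz":-10,"rx":0,"ry":0,"rz":-0.5,"gripper":0},
    {"dx":-235,"dy":-42,"dz":-12,"rx":0,"ry":0,"rz":-0.55,"gripper":0},
    {"dx":-275,"dy":-50,"dz":-14,"rx":0,"ry":0,"rz":-0.55,"gripper":0},
    {"dx":-315,"dy":-50,"dz":-16,"rx":0,"ry":0,"rz":-0.55,"gripper":0},
  ],
)

```text
t: 1.43
eef_pos: [0.4933, -0.1479, 0.3243]
ee_rot: [3.141, -0.0, -1.395]
force: [1.9, -0.9, 0.7]
width: 0.0876
gripper_force: 0.0
```

```bash
python3 - <<'E'
from h import *
print(arm.get_state()["eef_pos"],arm.get_state()["ee_rot"]); p,T=padtarget(.150);delta(p,T)
E
```

```text
[ 0.49329471 -0.14787826  0.32434556] [ 3.14132058e+00 -5.33580804e-05 -1.39526793e+00]
t 1.43 d [-416.7 -101.9  152.1] rv [ 0.4003 -0.0021 -0.0103]
```

Call:
jog_arm(
  targets=[
    {"dx":-36,"dy":-8,"dz":3,"rx":0.05,"ry":0,"rz":0,"gripper":0},
    {"dx":-74,"dy":-17,"dz":10,"rx":0.1,"ry":0,"rz":0,"gripper":0},
    {"dx":-112,"dy":-26,"dz":18,"rx":0.15,"ry":0,"rz":0,"gripper":0},
    {"dx":-150,"dy":-35,"dz":28,"rx":0.2,"ry":0,"rz":0,"gripper":0},
    {"dx":-188,"dy":-44,"dz":38,"rx":0.25,"ry":0,"rz":0,"gripper":0},
    {"dx":-226,"dy":-53,"dz":48,"rx":0.3,"ry":0,"rz":0,"gripper":0},
    {"dx":-264,"dy":-62,"dz":58,"rx":0.35,"ry":0,"rz":0,"gripper":0},
    {"dx":-302,"dy":-71,"dz":68,"rx":0.4,"ry":0,"rz":0,"gripper":0},
  ],
)

```text
t: 2.1
eef_pos: [0.5087, 0.1627, 0.2568]
ee_rot: [-2.738, 0.003, -1.394]
force: [2.7, -1.2, 0.1]
width: 0.0878
gripper_force: 0.0
```

```bash
python3 - <<'E'
from h import *
print(arm.get_state()["eef_pos"],arm.get_state()["ee_rot"]); p,T=padtarget(.150);delta(p,T)
E
```

```text
[0.50871182 0.16268939 0.25681396] [-2.73831487  0.00297576 -1.39408132]
t 2.1 d [-113.3    3.4   90.9] rv [-0.0033 -0.0009 -0.0097]
```

Call:
jog_arm(
  targets=[
    {"dx":-25,"dy":1,"dz":15,"rx":0,"ry":0,"rz":0,"gripper":0},
    {"dx":-50,"dy":2,"dz":35,"rx":0,"ry":0,"rz":-0.005,"gripper":0},
    {"dx":-75,"dy":3,"dz":55,"rx":-0.003,"ry":0,"rz":-0.01,"gripper":0},
    {"dx":-100,"dy":3.4,"dz":72,"rx":-0.003,"ry":0,"rz":-0.01,"gripper":0},
    {"dx":-110,"dy":3.4,"dz":85,"rx":-0.003,"ry":0,"rz":-0.01,"gripper":0},
    {"dx":-113.3,"dy":3.4,"dz":91,"rx":-0.003,"ry":0,"rz":-0.01,"gripper":0},
    {"dx":-113.3,"dy":3.4,"dz":91,"rx":-0.003,"ry":0,"rz":-0.01,"gripper":0},
    {"dx":-113.3,"dy":3.4,"dz":91,"rx":-0.003,"ry":0,"rz":-0.01,"gripper":0},
  ],
)

```text
t: 2.77
eef_pos: [0.5216, 0.2762, 0.1712]
ee_rot: [-2.745, -0.005, -1.387]
force: [-0.3, -0.2, 0.0]
width: 0.0875
gripper_force: 0.0
```

```bash
python3 - <<'E'
from h import *
p,T=padtarget(.058);delta(p,T)
I,W=grab("scene");J,W2=grab("top")
a=I[170:290,300:440];b=J[150:260,30:220]
cv2.imwrite("pics/d.png",np.vstack([cv2.resize(a,(500,300),interpolation=2),cv2.resize(b,(500,290),interpolation=2)])[...,::-1])
E
```

```text
t 2.77 d [-4.6 -0.7 91.1] rv [ 0.0039 -0.0054 -0.0004]
```

View pics/d.png

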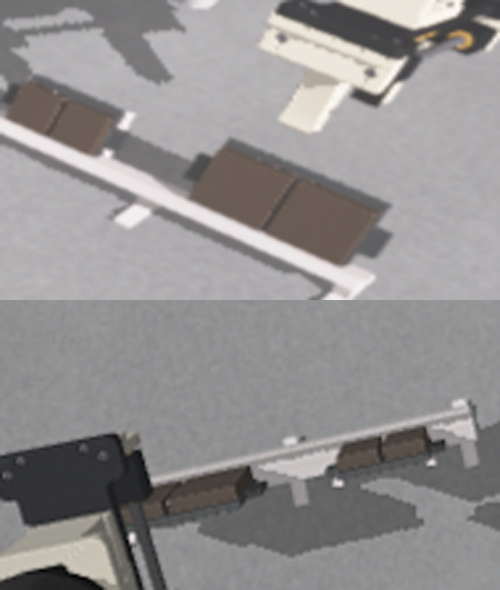

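The gripper is poised above the pad, with its visible finger at about (315,105) in the upper crop and tilted to match the pad. I'm descending along the tool axis.

Call:
jog_arm(
  targets=[
    {"dx":0,"dy":0,"dz":8,"rx":0,"ry":0,"rz":0,"gripper":0},
    {"dx":-1,"dy":0,"dz":18,"rx":0,"ry":0,"rz":0,"gripper":0},
    {"dx":-1,"dy":0,"dz":28,"rx":0,"ry":0,"rz":0,"gripper":0},
    {"dx":-1,"dy":0,"dz":38,"rx":0,"ry":0,"rz":0,"gripper":0},
    {"dx":-1,"dy":0,"dz":46,"rx":0,"ry":0,"rz":0,"gripper":0},
    {"dx":-1,"dy":0,"dz":52,"rx":0,"ry":0,"rz":0,"gripper":0},
    {"dx":-1,"dy":0,"dz":55,"rx":0,"ry":0,"rz":0,"gripper":0},
    {"dx":-1,"dy":0,"dz":55,"rx":0,"ry":0,"rz":0,"gripper":0},
  ],
)

```text
t: 3.53
eef_pos: [0.5429, 0.2808, 0.1213]
ee_rot: [-2.744, -0.004, -1.388]
force: [0.4, 0.1, 0.6]
width: 0.0876
gripper_force: 0.0
```

```bash
python3 - <<'E'
from h import *
p,T=padtarget(.058);delta(p,T)
I,W=grab("scene")
cv2.imwrite("pics/e.png",cv2.resize(I[170:300,310:450],(700,600),interpolation=2)[...,::-1])
E
```

```text
t 3.53 d [-3.7  0.2 36.6] rv [ 0.0021 -0.0047 -0.0015]
```

View pics/e.png

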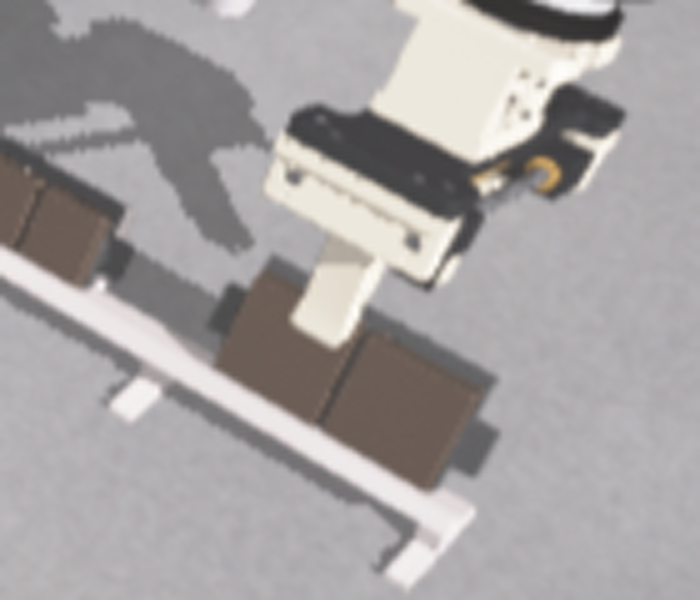

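The +x finger is in front of the pad face with its tip at about (330,335). I'm checking my pad model against the centre groove, which runs from (365,335) to (322,415).

```bash
python3 - <<'E'
from h import *
f=arm.grab_frame("scene");R,_=padR(.186);o=np.array([.5782,.291,.034]);s=arm.get_state();T=rpy(s["ee_rot"])
def pr(p):
    c=f["view"]@np.r_[p,1];u=f["fx"]*c[0]/c[2]+f["cx"];v=f["fy"]*c[1]/c[2]+f["cy"];return round((u-310)*5),round((v-170)*600/130)
for q in([.009,0,.062],[.009,0,.012],[.009,.057,.062],[.009,-.057,.062]):print(q,pr(o+R@q))
for y in(-.044,.044):print("tip",pr(s["eef_pos"]+T.apply([0,y,.022])))
E
```

```text
[0.009, 0, 0.062] (353, 333)
[0.009, 0, 0.012] (310, 416)
[0.009, 0.057, 0.062] (467, 398)
[0.009, -0.057, 0.062] (245, 271)
tip (321, 331)
tip (406, 282)
```

```bash
python3 - <<'E'
from h import *
R,_=padR(.186);o=np.array([.5782,.291,.034])
for n,sl in(("top",np.s_[195:245,50:135]),("scene",np.s_[220:285,345:415])):
    d=np.load(f"pics/{n}0.npz");I=d["I"][sl].astype(int);L=(d["W"][sl]-o)@R
    s=I.sum(-1);k=(s<260)&(abs(L[...,0]-.009)<.008)&(L[...,2]>.008)&(L[...,2]<.06)&(abs(L[...,1])<.08)
    y=L[...,1][k]*1000;b=np.arange(-80,81,4)
    h=[(int(c),int((abs(y-c-2)<=2).sum()),int(np.median(s[k][abs(y-c-2)<=2])) if (abs(y-c-2)<=2).any() else 0) for c in b]
    print(n,len(y),y.min().round(1),y.max().round(1),h)
    x=L[...,0][k];print("x face",np.median(x[abs(L[...,1][k])<.05]), "slope",np.polyfit(L[...,1][k],x,1))
E
```

```text
top 321 -55.3 55.1 [(-80, 0, 0), (-76, 0, 0), (-72, 0, 0), (-68, 0, 0), (-64, 0, 0), (-60, 0, 0), (-56, 33, 127), (-52, 11, 189), (-48, 11, 185), (-44, 10, 186), (-40, 12, 185), (-36, 9, 188), (-32, 11, 185), (-28, 11, 185), (-24, 12, 185), (-20, 9, 185), (-16, 10, 185), (-12, 11, 185), (-8, 8, 188), (-4, 8, 189), (0, 12, 148), (4, 19, 176), (8, 8, 184), (12, 13, 184), (16, 9, 185), (20, 9, 185), (24, 13, 185), (28, 9, 185), (32, 14, 185), (36, 7, 184), (40, 15, 184), (44, 9, 185), (48, 9, 172), (52, 9, 217), (56, 0, 0), (60, 0, 0), (64, 0, 0), (68, 0, 0), (72, 0, 0), (76, 0, 0), (80, 0, 0)]
x face 0.009045305779420153 slope [0.00511398 0.00859971]
scene 22 -54.6 6.3 [(-80, 0, 0), (-76, 0, 0), (-72, 0, 0), (-68, 0, 0), (-64, 0, 0), (-60, 0, 0), (-56, 3, 238), (-52, 1, 253), (-48, 0, 0), (-44, 0, 0), (-40, 0, 0), (-36, 0, 0), (-32, 0, 0), (-28, 0, 0), (-24, 0, 0), (-20, 0, 0), (-16, 0, 0), (-12, 0, 0), (-8, 0, 0), (-4, 0, 0), (0, 4, 227), (4, 14, 238), (8, 0, 0), (12, 0, 0), (16, 0, 0), (20, 0, 0), (24, 0, 0), (28, 0, 0), (32, 0, 0), (36, 0, 0), (40, 0, 0), (44, 0, 0), (48, 0, 0), (52, 0, 0), (56, 0, 0), (60, 0, 0), (64, 0, 0), (68, 0, 0), (72, 0, 0), (76, 0, 0), (80, 0, 0)]
x face 0.007971428786402805 slope [-0.0231477   0.00737718]
```

Call:
jog_arm(
  targets=[
    {"dx":-3,"dy":0,"dz":3,"rx":0,"ry":-0.002,"rz":0,"gripper":0},
    {"dx":-6,"dy":0,"dz":9,"rx":0,"ry":-0.004,"rz":0,"gripper":0},
    {"dx":-6.5,"dy":0,"dz":16,"rx":0,"ry":-0.004,"rz":0,"gripper":0},
    {"dx":-6.5,"dy":0,"dz":23,"rx":0,"ry":-0.004,"rz":0,"gripper":0},
    {"dx":-6.5,"dy":0,"dz":30,"rx":0,"ry":-0.004,"rz":0,"gripper":0},
    {"dx":-6.5,"dy":0,"dz":35,"rx":0,"ry":-0.004,"rz":0,"gripper":0},
    {"dx":-6.5,"dy":0,"dz":36,"rx":0,"ry":-0.004,"rz":0,"gripper":0},
    {"dx":-6.5,"dy":0,"dz":36,"rx":0,"ry":-0.004,"rz":0,"gripper":0},
  ],
)

```text
t: 4.3
eef_pos: [0.5559, 0.2899, 0.0882]
ee_rot: [-2.743, -0.0, -1.386]
force: [-0.1, -0.3, 0.2]
width: 0.0875
gripper_force: 0.0
```

```bash
sed -i 's/o=(.5782,.291,.034)/o=(.5777,.2939,.034)/' h.py; python3 - <<'E'
from h import *
p,T=padtarget(.058);delta(p,T)
E
```

```text
t 4.3 d [0.1 0.7 0.6] rv [ 0.0018 -0.0009 -0.0014]
```

Well placed, so I'm closing gently.

Call:
jog_arm(
  targets=[
    {"dx":0,"dy":0.5,"dz":0,"rx":0,"ry":0,"rz":0,"gripper":0.4},
    {"dx":0,"dy":0.5,"dz":0,"rx":0,"ry":0,"rz":0,"gripper":0.6},
    {"dx":0,"dy":0.5,"dz":0,"rx":0,"ry":0,"rz":0,"gripper":0.7},
    {"dx":0,"dy":0.5,"dz":0,"rx":0,"ry":0,"rz":0,"gripper":0.8},
    {"dx":0,"dy":0.5,"dz":0,"rx":0,"ry":0,"rz":0,"gripper":0.9},
    {"dx":0,"dy":0.5,"dz":0,"rx":0,"ry":0,"rz":0,"gripper":1},
    {"dx":0,"dy":0.5,"dz":0,"rx":0,"ry":0,"rz":0,"gripper":1},
    {"dx":0,"dy":0.5,"dz":0,"rx":0,"ry":0,"rz":0,"gripper":1},
  ],
  force=25,
)

```text
t: 4.97
eef_pos: [0.5544, 0.2907, 0.0873]
ee_rot: [-2.745, -0.0, -1.385]
force: [0.8, 0.2, 0.5]
width: 0.0399
gripper_force: 0.0
```

Call:
jog_arm(
  targets=[
    {"dx":0,"dy":0,"dz":0,"rx":0,"ry":0,"rz":0,"gripper":1},
    {"dx":0,"dy":0,"dz":0,"rx":0,"ry":0,"rz":0,"gripper":1},
    {"dx":0,"dy":0,"dz":0,"rx":0,"ry":0,"rz":0,"gripper":1},
    {"dx":0,"dy":0,"dz":0,"rx":0,"ry":0,"rz":0,"gripper":1},
    {"dx":0,"dy":0,"dz":0,"rx":0,"ry":0,"rz":0,"gripper":1},
    {"dx":0,"dy":0,"dz":0,"rx":0,"ry":0,"rz":0,"gripper":1},
    {"dx":0,"dy":0,"dz":0,"rx":0,"ry":0,"rz":0,"gripper":1},
    {"dx":0,"dy":0,"dz":0,"rx":0,"ry":0,"rz":0,"gripper":1},
  ],
  force=25,
)

```text
t: 5.63
eef_pos: [0.5549, 0.2906, 0.0875]
ee_rot: [-2.744, -0.0, -1.385]
force: [5.0, 2.0, -2.3]
width: 0.0178
gripper_force: 25.0
```

Gripped at 17.8 mm. I'm firming the grip and lifting along the pad.

Call:
jog_arm(
  targets=[
    {"dx":0,"dy":0,"dz":0,"rx":0,"ry":0,"rz":0,"gripper":1},
    {"dx":0,"dy":0,"dz":0,"rx":0,"ry":0,"rz":0,"gripper":1},
    {"dx":0,"dy":0,"dz":-4,"rx":0,"ry":0,"rz":0,"gripper":1},
    {"dx":0,"dy":0,"dz":-12,"rx":0,"ry":0,"rz":0,"gripper":1},
    {"dx":0,"dy":0,"dz":-27,"rx":0,"ry":0,"rz":0,"gripper":1},
    {"dx":0,"dy":0,"dz":-47,"rx":0,"ry":0,"rz":0,"gripper":1},
    {"dx":0,"dy":0,"dz":-72,"rx":0,"ry":0,"rz":0,"gripper":1},
    {"dx":0,"dy":0,"dz":-100,"rx":0,"ry":0,"rz":0,"gripper":1},
  ],
  force=45,
)

```text
t: 6.3
eef_pos: [0.5197, 0.2816, 0.1703]
ee_rot: [-2.746, -0.006, -1.388]
force: [4.2, -1.8, -0.4]
width: 0.018
gripper_force: 44.9
```

```bash
python3 - <<'E'
from h import *
yr=.117;p=np.array([.5185,-.1965,0])
s=arm.get_state();print(s["eef_pos"],s["width"],s["gripper_force"],s["force"])
delta(p+[0,0,.2],down(yr))
E
```

```text
[0.51974446 0.28159919 0.17033131] 0.017971566828010776 44.9364173412323 [ 4.16714826 -1.81017238 -0.42446841]
t 6.3 d [470.1  71.1 -58.8] rv [-0.3953  0.0071  0.0664]
```

Call:
jog_arm(
  targets=[
    {"dx":10,"dy":5,"dz":-25,"rx":-0.03,"ry":0,"rz":0,"gripper":1},
    {"dx":30,"dy":15,"dz":-45,"rx":-0.08,"ry":0,"rz":0.01,"gripper":1},
    {"dx":62,"dy":24,"dz":-58,"rx":-0.14,"ry":0,"rz":0.02,"gripper":1},
    {"dx":97,"dy":32,"dz":-62,"rx":-0.2,"ry":0,"rz":0.03,"gripper":1},
    {"dx":133,"dy":40,"dz":-62,"rx":-0.26,"ry":0,"rz":0.04,"gripper":1},
    {"dx":170,"dy":48,"dz":-62,"rx":-0.32,"ry":0,"rz":0.05,"gripper":1},
    {"dx":207,"dy":54,"dz":-62,"rx":-0.37,"ry":0.004,"rz":0.06,"gripper":1},
    {"dx":244,"dy":60,"dz":-62,"rx":-0.395,"ry":0.007,"rz":0.066,"gripper":1},
  ],
)

```text
t: 6.97
eef_pos: [0.4882, 0.0278, 0.2075]
ee_rot: [-3.137, 0.005, -1.454]
force: [1.2, 0.3, -3.4]
width: 0.0177
gripper_force: 44.9
```

```bash
python3 - <<'E'
from h import *
p=np.array([.5185,-.1965,.2]);s=arm.get_state();print(s["eef_pos"],s["ee_rot"])
delta(p,down(.117))
E
```

```text
[0.48821819 0.02778819 0.20746811] [-3.13740642  0.00481836 -1.45357134]
t 6.97 d [226.3  -3.8   6.4] rv [-0.0042  0.0048  0.0002]
```

Call:
jog_arm(
  targets=[
    {"dx":36,"dy":-1,"dz":2,"rx":-0.002,"ry":0.002,"rz":0,"gripper":1},
    {"dx":73,"dy":-2,"dz":4,"rx":-0.004,"ry":0.004,"rz":0,"gripper":1},
    {"dx":110,"dy":-3,"dz":6,"rx":-0.004,"ry":0.004,"rz":0,"gripper":1},
    {"dx":147,"dy":-4,"dz":6,"rx":-0.004,"ry":0.004,"rz":0,"gripper":1},
    {"dx":180,"dy":-4,"dz":6,"rx":-0.004,"ry":0.004,"rz":0,"gripper":1},
    {"dx":208,"dy":-4,"dz":6,"rx":-0.004,"ry":0.004,"rz":0,"gripper":1},
    {"dx":222,"dy":-4,"dz":6,"rx":-0.004,"ry":0.004,"rz":0,"gripper":1},
    {"dx":226,"dy":-4,"dz":6,"rx":-0.004,"ry":0.004,"rz":0,"gripper":1},
  ],
)

```text
t: 7.63
eef_pos: [0.5181, -0.1969, 0.1998]
ee_rot: [-3.141, 0.0, -1.456]
force: [0.3, 0.5, -3.7]
width: 0.0177
gripper_force: 44.9
```

Call:
jog_arm(
  targets=[
    {"dx":0,"dy":0,"dz":5,"rx":0,"ry":0,"rz":0,"gripper":1},
    {"dx":0,"dy":0,"dz":15,"rx":0,"ry":0,"rz":0,"gripper":1},
    {"dx":0,"dy":0,"dz":30,"rx":0,"ry":0,"rz":0,"gripper":1},
    {"dx":0,"dy":0,"dz":45,"rx":0,"ry":0,"rz":0,"gripper":1},
    {"dx":0,"dy":0,"dz":58,"rx":0,"ry":0,"rz":0,"gripper":1},
    {"dx":0,"dy":0,"dz":68,"rx":0,"ry":0,"rz":0,"gripper":1},
    {"dx":0,"dy":0,"dz":75,"rx":0,"ry":0,"rz":0,"gripper":1},
    {"dx":0,"dy":0,"dz":75,"rx":0,"ry":0,"rz":0,"gripper":1},
  ],
)

```text
t: 8.3
eef_pos: [0.5186, -0.1939, 0.1245]
ee_rot: [-3.141, 0.0, -1.452]
force: [-1.2, -0.5, -4.2]
width: 0.0174
gripper_force: 44.9
```

```bash
python3 - <<'E'
from h import *
s=arm.get_state();print(s["eef_pos"],s["ee_rot"],s["force"])
delta([.5185,-.1965,.066],down(.117))
I,W=grab("scene");np.savez("pics/f.npz",I=I,W=W)
cv2.imwrite("pics/f.png",cv2.resize(I[110:210,180:310],(780,600),interpolation=2)[...,::-1])
E
```

```text
[ 0.51856447 -0.1939209   0.12450748] [-3.14071588e+00  4.56535159e-04 -1.45230061e+00] [-1.23949653 -0.54863501 -4.24574501]
t 8.3 d [ 2.6  0.4 58.5] rv [-0.0009  0.0005  0.0015]
```

View pics/f.png

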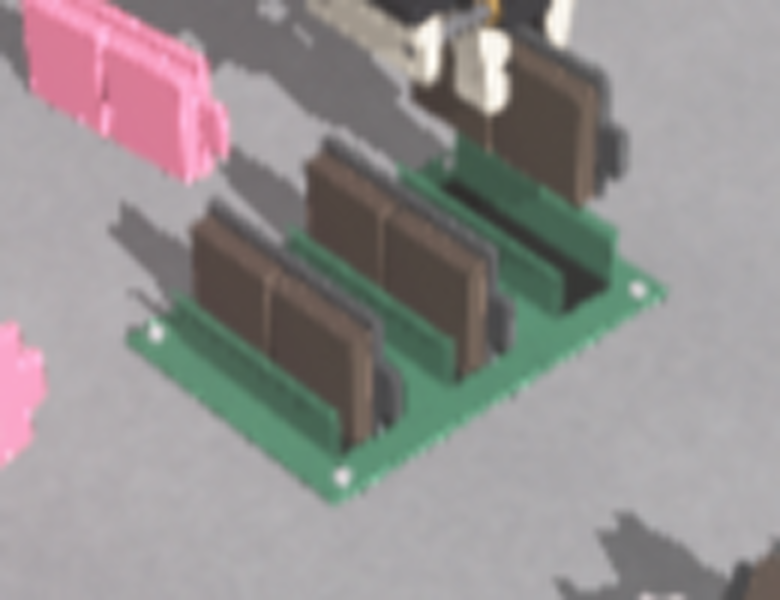

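The pad hangs over the empty channel. Its centre groove is near (490,130), and the stored pads' grooves are near (383,240) and (268,310). I'm comparing their along-channel positions.

```bash
python3 - <<'E'
from h import *
d=np.load("pics/f.npz");W=d["W"];R=Ro.from_euler("z",.117).as_matrix()
L=(W-[.5185,-.1965,.006])@R*1000; s=d["I"].astype(int).sum(-1)
f=arm.grab_frame("scene")
C=np.linalg.inv(f["view"])
def ray(u,v,xp): # intersect face plane x=xp (rack frame, m)
    dd=R.T@(C[:3,:3]@[(u-f["cx"])/f["fx"],(v-f["cy"])/f["fy"],1]);o=R.T@(C[:3,3]-[.5185,-.1965,.006]);t=(xp-o[0])/dd[0];return ((o+t*dd)*1000).round(1)
for n,x0,g in(("held",0,(490,130)),("b",70,(381,245)),("a",140,(268,315))):
    k=(abs(L[...,0]-x0)<20)&(L[...,2]>32)&(L[...,2]<125)&(abs(L[...,1])<90)&(s<300);q=L[k]
    u,v=180+g[0]/6-.5,110+g[1]/6-.5
    xf=np.percentile(q[:,0],75);print(n,len(q),"x",np.percentile(q[:,0],[2,50,75,98]).round(1),"y",np.percentile(q[:,1],[0,1,99,100]).round(1),"z",q[:,2].min().round(1),q[:,2].max().round(1),"groove",ray(u,v,(x0+9)/1000))
E
```

```text
held 379 x [-6.9  7.3  8.6 11.2] y [-55.1 -48.8  68.3  69.9] z 32.1 125.0 groove [ 9.   0.5 77. ]
b 456 x [60.3 74.9 76.6 79.4] y [-54.2 -52.3  67.8  71.4] z 32.0 73.7 groove [79.   1.4 47.4]
a 447 x [129.9 144.8 146.7 149.7] y [-55.6 -52.3  67.4  72.8] z 32.2 73.7 groove [149.    2.9  46.9]
```

Call:
jog_arm(
  targets=[
    {"dx":0,"dy":0.5,"dz":5,"rx":0,"ry":0,"rz":0,"gripper":1},
    {"dx":0,"dy":1,"dz":13,"rx":0,"ry":0,"rz":0,"gripper":1},
    {"dx":0,"dy":1,"dz":22,"rx":0,"ry":0,"rz":0,"gripper":1},
    {"dx":0,"dy":1,"dz":32,"rx":0,"ry":0,"rz":0,"gripper":1},
    {"dx":0,"dy":1,"dz":42,"rx":0,"ry":0,"rz":0,"gripper":1},
    {"dx":0,"dy":1,"dz":49,"rx":0,"ry":0,"rz":0,"gripper":1},
    {"dx":0,"dy":1,"dz":52,"rx":0,"ry":0,"rz":0,"gripper":1},
    {"dx":0,"dy":1,"dz":52,"rx":0,"ry":0,"rz":0,"gripper":1},
  ],
)

```text
t: 9.07
eef_pos: [0.5183, -0.1949, 0.0732]
ee_rot: [-3.14, -0.0, -1.453]
force: [-1.0, -0.2, -4.1]
width: 0.0176
gripper_force: 44.9
```

```bash
python3 - <<'E'
from h import *
s=arm.get_state();print(s["eef_pos"],s["force"],s["moment"]);delta([.5185,-.1945,.064],down(.117))
E
```

```text
[ 0.5182529  -0.19494984  0.07319395] [-1.00570952 -0.16694921 -4.12612684] [0.09849551 0.15258704 0.04805124]
t 9.07 d [-0.4 -0.3  9.2] rv [-0.0018 -0.0001  0.0007]
```

Free so far. Lowering slowly to contact.

Call:
jog_arm(
  targets=[
    {"dx":0,"dy":0,"dz":1,"rx":0,"ry":0,"rz":0,"gripper":1},
    {"dx":0,"dy":0,"dz":2,"rx":0,"ry":0,"rz":0,"gripper":1},
    {"dx":0,"dy":0,"dz":3,"rx":0,"ry":0,"rz":0,"gripper":1},
    {"dx":0,"dy":0,"dz":4,"rx":0,"ry":0,"rz":0,"gripper":1},
    {"dx":0,"dy":0,"dz":5,"rx":0,"ry":0,"rz":0,"gripper":1},
    {"dx":0,"dy":0,"dz":6,"rx":0,"ry":0,"rz":0,"gripper":1},
    {"dx":0,"dy":0,"dz":6.5,"rx":0,"ry":0,"rz":0,"gripper":1},
    {"dx":0,"dy":0,"dz":6.5,"rx":0,"ry":0,"rz":0,"gripper":1},
  ],
)

```text
t: 9.73
eef_pos: [0.5188, -0.1949, 0.0678]
ee_rot: [-3.138, -0.0, -1.453]
force: [-0.7, 0.4, -3.2]
width: 0.0179
gripper_force: 44.9
```

Call:
jog_arm(
  targets=[
    {"dx":0,"dy":0,"dz":0.5,"rx":0,"ry":0,"rz":0,"gripper":1},
    {"dx":0,"dy":0,"dz":1,"rx":0,"ry":0,"rz":0,"gripper":1},
    {"dx":0,"dy":0,"dz":1.5,"rx":0,"ry":0,"rz":0,"gripper":1},
    {"dx":0,"dy":0,"dz":2,"rx":0,"ry":0,"rz":0,"gripper":1},
    {"dx":0,"dy":0,"dz":2.5,"rx":0,"ry":0,"rz":0,"gripper":1},
    {"dx":0,"dy":0,"dz":2.5,"rx":0,"ry":0,"rz":0,"gripper":1},
    {"dx":0,"dy":0,"dz":2.5,"rx":0,"ry":0,"rz":0,"gripper":1},
    {"dx":0,"dy":0,"dz":2.5,"rx":0,"ry":0,"rz":0,"gripper":1},
  ],
)

```text
t: 10.4
eef_pos: [0.5189, -0.1949, 0.0654]
ee_rot: [-3.138, -0.0, -1.453]
force: [0.3, -0.3, -3.6]
width: 0.0176
gripper_force: 44.9
```

Call:
jog_arm(
  targets=[
    {"dx":0,"dy":0,"dz":0.5,"rx":0,"ry":0,"rz":0,"gripper":1},
    {"dx":0,"dy":0,"dz":1,"rx":0,"ry":0,"rz":0,"gripper":1},
    {"dx":0,"dy":0,"dz":1.5,"rx":0,"ry":0,"rz":0,"gripper":1},
    {"dx":0,"dy":0,"dz":2,"rx":0,"ry":0,"rz":0,"gripper":1},
    {"dx":0,"dy":0,"dz":2,"rx":0,"ry":0,"rz":0,"gripper":1},
    {"dx":0,"dy":0,"dz":2,"rx":0,"ry":0,"rz":0,"gripper":1},
    {"dx":0,"dy":0,"dz":2,"rx":0,"ry":0,"rz":0,"gripper":1},
    {"dx":0,"dy":0,"dz":2,"rx":0,"ry":0,"rz":0,"gripper":1},
  ],
)

```text
t: 11.07
eef_pos: [0.5191, -0.1949, 0.0641]
ee_rot: [-3.137, -0.001, -1.453]
force: [-2.9, 3.3, 6.4]
width: 0.0177
gripper_force: 45.0
```

The pad is in contact at the expected height (foot at 6 mm). I'm releasing with a limited opening.

Call:
jog_arm(
  targets=[
    {"dx":0,"dy":0,"dz":-0.3,"rx":0,"ry":0,"rz":0,"gripper":1},
    {"dx":0,"dy":0,"dz":-0.3,"rx":0,"ry":0,"rz":0,"gripper":1},
    {"dx":0,"dy":0,"dz":-0.3,"rx":0,"ry":0,"rz":0,"gripper":0.78},
    {"dx":0,"dy":0,"dz":-0.3,"rx":0,"ry":0,"rz":0,"gripper":0.74},
    {"dx":0,"dy":0,"dz":-0.3,"rx":0,"ry":0,"rz":0,"gripper":0.68},
    {"dx":0,"dy":0,"dz":-0.3,"rx":0,"ry":0,"rz":0,"gripper":0.6},
    {"dx":0,"dy":0,"dz":-0.3,"rx":0,"ry":0,"rz":0,"gripper":0.57},
    {"dx":0,"dy":0,"dz":-0.3,"rx":0,"ry":0,"rz":0,"gripper":0.57},
  ],
  force=10,
)

```text
t: 11.73
eef_pos: [0.5189, -0.195, 0.0637]
ee_rot: [-3.138, -0.0, -1.453]
force: [0.1, -0.3, 0.2]
width: 0.0366
gripper_force: 0.0
```

Call:
jog_arm(
  targets=[
    {"dx":0,"dy":0,"dz":-2,"rx":0,"ry":0,"rz":0,"gripper":0.57},
    {"dx":0,"dy":0,"dz":-6,"rx":0,"ry":0,"rz":0,"gripper":0.57},
    {"dx":0,"dy":0,"dz":-14,"rx":0,"ry":0,"rz":0,"gripper":0.57},
    {"dx":0,"dy":0,"dz":-26,"rx":0,"ry":0,"rz":0,"gripper":0.57},
    {"dx":0,"dy":0,"dz":-42,"rx":0,"ry":0,"rz":0,"gripper":0.57},
    {"dx":0,"dy":0,"dz":-65,"rx":0,"ry":0,"rz":0,"gripper":0.57},
    {"dx":0,"dy":0,"dz":-95,"rx":0,"ry":0,"rz":0,"gripper":0.57},
    {"dx":0,"dy":0,"dz":-130,"rx":0,"ry":0,"rz":0,"gripper":0.57},
  ],
)

```text
t: 12.4
eef_pos: [0.5174, -0.1948, 0.1946]
ee_rot: [-3.14, 0.0, -1.453]
force: [1.0, -0.0, 0.3]
width: 0.0375
gripper_force: 0.0
```

Call:
jog_arm(
  targets=[
    {"dx":-20,"dy":0,"dz":-10,"rx":0,"ry":0,"rz":0,"gripper":0.57},
    {"dx":-55,"dy":0,"dz":-20,"rx":0,"ry":0,"rz":0,"gripper":0.57},
    {"dx":-90,"dy":0,"dz":-30,"rx":0,"ry":0,"rz":0,"gripper":0.57},
    {"dx":-125,"dy":0,"dz":-30,"rx":0,"ry":0,"rz":0,"gripper":0.57},
    {"dx":-160,"dy":0,"dz":-30,"rx":0,"ry":0,"rz":0,"gripper":0.57},
    {"dx":-190,"dy":0,"dz":-30,"rx":0,"ry":0,"rz":0,"gripper":0.57},
    {"dx":-200,"dy":0,"dz":-30,"rx":0,"ry":0,"rz":0,"gripper":0.57},
    {"dx":-200,"dy":0,"dz":-30,"rx":0,"ry":0,"rz":0,"gripper":0.57},
  ],
)

```text
t: 13.07
eef_pos: [0.4947, 0.0057, 0.2247]
ee_rot: [-3.136, 0.0, -1.45]
force: [-0.1, -0.3, 0.5]
width: 0.0378
gripper_force: 0.0
```

```bash
python3 - <<'E'
from h import *
R=Ro.from_euler("z",.117).as_matrix();out=[]
for n,sl in(("scene",np.s_[110:210,180:310]),("top",np.s_[150:275,260:390])):
    I,W=grab(n);L=(W-[.5185,-.1965,.006])@R*1000;s=I.astype(int).sum(-1)
    out.append(cv2.resize(I[sl],(400,400),interpolation=2))
    for m,x0 in(("new",0),("b",70),("a",140)):
        k=(abs(L[...,0]-x0)<20)&(L[...,2]>32)&(L[...,2]<90)&(abs(L[...,1])<90)&(s<300);q=L[k]
        print(n,m,"x",np.percentile(q[:,0],[2,50,75,98]).round(1),"y",np.percentile(q[:,1],[0,1,99,100]).round(1),"zmax",q[:,2].max().round(1))
cv2.imwrite("pics/g.png",np.hstack(out)[...,::-1])
E
```

```text
scene new x [-6.1  6.9  8.8 11.1] y [-56.7 -54.3  66.4  72.6] zmax 72.5
scene b x [60.1 74.9 76.7 79.6] y [-54.1 -51.6  66.1  73.6] zmax 76.2
scene a x [130.7 144.7 146.8 149.9] y [-54.1 -51.   67.3  71.6] zmax 72.9
top new x [-8.2 -1.6  4.3 18.7] y [-69.3 -67.4  64.9  69.5] zmax 72.1
top b x [59.4 66.8 72.4 84. ] y [-69.  -65.7  68.7  71. ] zmax 73.3
top a x [129.4 135.4 142.2 158.4] y [-68.4 -65.8  68.1  71.1] zmax 72.6
```

View pics/g.png

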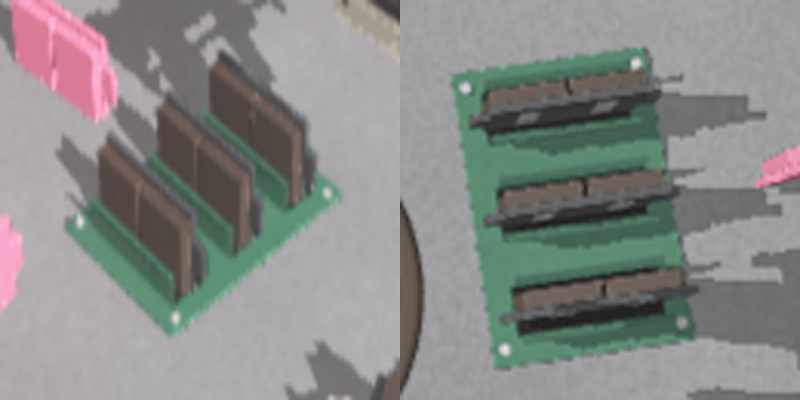

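The new pad stands upright in the empty channel, at (255,125) in the left crop and (600,300) in the right. It is level with the stored pads and centred to within about 2 mm, and those two pads have not moved.

```bash
python3 -c "
from station import arm
print(arm.job_done())"
```

```text
the job is handed in; nothing more can be done
None
```

The larger pad is standing upright in the empty channel, centred along it to within about 2 mm; the stored pads were not disturbed, and the job was handed in at about 13 s of the allowed 38 s.

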